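# Mirror the packing kit for the left-handed packer

### The arm

A 6-joint arm with a two-finger parallel gripper is mounted at the origin on a cart in front of the work surface, level with it; the furniture and walls round the work are solid. World frame = base frame: x ahead of the robot, y to its left, z up, the work surface at z = 0. Lengths are in m, angles in rad, forces in N, time in s.
With the tool pointing down it reaches from about 0.275 to 0.775 m from the base axis. Payload 14.6 kg.
Tool frame: the origin (TCP) lies at the very end of the fingers, on their centre line; the grasp point (between the pads) lies behind it (robot.hold_point_z is the z of the grasp point in the tool frame, in m); z points along the fingers, y is the line along which they close (so a half turn about z gives the same grasp; the last joint's range is limited). The gripper opens to 85 mm and grips with 20 to 120 N. Pads are 22 mm wide; open, the fingers measure 114 mm over their backs; the gripper's body (76 mm by 85 mm) begins 54 mm behind the grasp point. The pads swing forward as they close: fully open they stand 13 mm farther back than shut.
Start: joints at [0.998, 0.263, -0.048, 1.259, 0, 1.415], TCP at [0.213, 0.48, 0.193] pointing down, gripper open.
Joint ranges: [-2.65, 2.65], [-0.89, 1.7], [-1.18, 1.37], [-2.13, 2.11], [-1.35, 1.29], [-3.14, 3.14]. Speed limits (rad/s): [1.89, 1.89, 2.57, 2.79, 3.14, 3.14].

### API

Orientations are given as a unit quaternion [x, y, z, w].
In Python, from station import robot gives the robot as it stands.
- The arm moves only by the shell command python3 -m pendant 'ROWS' [FORCE]. ROWS is JSON, a list of rows, each a list of 3 entries, a list of its own where there are three numbers: the shift along the tool's x, y, z in mm, then the turn, a rotation vector about the tool's x, y, z in rad, then the closure, from -1 (fully open) to 1 (shut), so that 0 is half open. In form: [[[x, y, z], [ax, ay, az], fingers], ...]. A call has 1 to 8 rows; each row shifts and turns the commanded pose from where the row before left it, along the tool's axes as they then stand; what a row does not reach is not made up. A row lasts 1/12 s, in which the tool goes at most 41.7 mm and 7.16 degrees, less where a joint would pass 70% of its speed; a pose out of reach is approached as far as the arm can. A call is refused whole if a number of a shift passes 41.7 or a number of a turn 0.125, either way. A call with a gripper value outside its range is refused whole. The fingers move at their own pace and stop on an object; FORCE is the grip in N (left out, the last holds). Time passes only in rows, so rows that do not move let the fingers close. It gives the time, the measured TCP pose, the force, the opening and the grip force at its end, in the units of the state.
- robot.sense(): the state, without advancing time (a new reading comes with each control period).
- robot.snapshot(name): name is "scene" or "top" or "wrist"; returns a dict with "color" (384x512x3 uint8, red, green, blue), "range_z" (384x512 float32, m along the optical axis (not along the pixel's ray), 0 where there is no reading), "K" (3x3 intrinsics, pixels), "extrinsics" (4x4, takes a point from camera to world coordinates). Camera axes: x right, y down, z forward; pixel columns grow to the right and rows downward; lengths in m; the calibration is good to about 2 mm. A picture is of the moment at which its call begins.
- robot.sign_off(): hands the job in; it is judged then, once.
Trained networks look in a picture, given as the dict that the camera call returned (one of the last four; its "shot" number tells which), for a name from the list of things; names that differ only in an ending like _2 or _b are one class to them, and where a whole thing is asked for, a point or a joint stands for the part that bears it (a point fixed in the world has none). Each returns a list of dicts, best first, with "p" (0 to 1); they miss things now and then, are a little off and sometimes report something else, mostly with a low value. They report only what shows in the picture. A call takes as long as a camera call.
- robot.outline_of(name, picture): "mask" (384x512 bool, what is visible of it) and "box" ([left, top, width, height] in pixels, round what is visible of it).
The state is a dict: "t": time; "qpos": joint angles; "joint_vel": joint speeds; "joint_efforts": joint torques, N m; "tcp_pos": TCP position; "tcp_rot": TCP orientation; "force": force on the tool from outside, world axes, zero at the start; "moment": the same for the moment, N m; "gripper_width": finger opening in m; "grip_force": force on a finger pad.
Only numpy, scipy, OpenCV 4.12 (cv2) and the standard library are available. Lean on these libraries where they do the work, as an engineer would, in place of code of your own. Each camera call takes 0.05 s, during which the arm holds its last target. There are 200 camera calls.

### The job

The next packer is left-handed, so the row of kit must be laid out the other way round: move the four things from the full rack onto the empty rack in reverse order, so that what lies leftmost now ends up on the rightmost pad, and so on down the row. Set each one down right way up, just as it sits now, in the middle of its own pad, its long side running front to back as it does now, and leave all four at rest.

Things in the scene. Friction and masses are not known exactly. Their poses are not given: they have to be found in the camera images.
- full_rack: Holds the four things at the start: fixed plywood rack on a grey raised deck (125 mm above the bench), 106 mm deep (x, away from the robot), 404 long (y, to the left), yaw within 0.1 rad. Four grey pads in a row at x = 0, y = +138, +46, -46, -138 mm, tops 16 mm above the deck. End cheeks 25 high at y = -205 and 205. Origin: deck level, under the board's middle.
- empty_rack: Empty at the start, built alike: fixed plywood rack on a grey raised deck (125 mm above the bench), 106 mm deep (x, away from the robot), 404 long (y, to the left), yaw within 0.1 rad. Four grey pads in a row at x = 0, y = +138, +46, -46, -138 mm, tops 16 mm above the deck. End cheeks 25 high at y = -205 and 205. Origin: deck level, under the board's middle.
- pad_box: Flat grey pad of the full rack on which the printed box lies at the start: 98 mm (x, front to back) by 72 mm (y, along the row), 4 mm thick, its top 16 mm above the deck. Origin: centre of its underside. Fixed; it does not move with the printed box, so it still marks where that came from.
- pad_brick: Flat grey pad of the full rack on which the power brick lies at the start: 98 mm (x, front to back) by 72 mm (y, along the row), 4 mm thick, its top 16 mm above the deck. Origin: centre of its underside. Fixed; it does not move with the power brick, so it still marks where that came from.
- pad_tags: Flat grey pad of the full rack on which the tag bundle lies at the start: 98 mm (x, front to back) by 72 mm (y, along the row), 4 mm thick, its top 16 mm above the deck. Origin: centre of its underside. Fixed; it does not move with the tag bundle, so it still marks where that came from.
- pad_mouse: Flat grey pad of the full rack on which the mouse lies at the start: 98 mm (x, front to back) by 72 mm (y, along the row), 4 mm thick, its top 16 mm above the deck. Origin: centre of its underside. Fixed; it does not move with the mouse, so it still marks where that came from.
- carton_box: Small light printed cardboard box standing on its long narrow side, 89 mm long (its y axis), 30 mm wide (its x axis; grasp across this), 50 mm high, about 50 g. At the start it lies centred on one pad of the full rack, within 5 mm and 0.08 rad, its long axis front to back. Origin: centre of its underside, on the pad top.
- power_brick: Black rectangular power brick lying flat, 95 mm long (its x axis), 53 mm wide (its y axis; grasp across this), 30 mm high, about 260 g. At the start it lies centred on one pad of the full rack, within 5 mm and 0.08 rad, its long axis front to back. Origin: centre of its underside, on the pad top.
- tag_bundle: Low banded pile of off-white hang tags (rigid block), 90 mm long (its x axis), 54 mm wide (its y axis; grasp across this), 18 mm high, about 60 g. At the start it lies centred on one pad of the full rack, within 5 mm and 0.08 rad, its long axis front to back. Origin: centre of its underside, on the pad top.
- desk_mouse: Black rounded computer mouse, 105 mm long (its x axis), 60 mm wide at the widest (its y axis; grasp across this, at mid-length, near the pad), 35 mm high at the hump, about 85 g. At the start it lies centred on one pad of the full rack, within 5 mm and 0.08 rad, its long axis front to back. Origin: centre of its underside, on the pad top.

How it is judged:
By the outcome, as a careful person would: the job done as asked, in the order asked, and still so for the second after the job is handed in, with the robot touching nothing.
It also fails if it takes over 88 s, if anything falls off the work surface, if the arm or the gripper's body presses on something with over 40 N, if the wrist force passes 120 N, or if a joint passes its speed limit or range.

## Working session

There is one attempt and no reset: what is moved stays moved. The work goes in short steps, Python scripts to look and compute and a shell command to move; the robot and the scene stay as the last step left them, time stands still between calls to the robot, and variables do not carry over. Pictures are saved under pics/ and viewed, at most 14 in all, crops included, and the job is handed in when it is done.

```bash
mkdir -p pics; ls; cat > h.py <<'E'
import numpy as np, cv2
from station import robot
def snap(n,f=None):
    s=robot.snapshot(n)
    if f: cv2.imwrite('pics/'+f,cv2.cvtColor(s['color'],cv2.COLOR_RGB2BGR))
    return s
def cloud(s):
    z=s['range_z'].astype(float);K=s['K'];v,u=np.indices(z.shape)
    P=np.stack([(u-K[0,2])/K[0,0]*z,(v-K[1,2])/K[1,1]*z,z],-1)
    E=s['extrinsics'];W=P@E[:3,:3].T+E[:3,3];W[z==0]=np.nan;return W
E
python3 - <<'E'
from h import *
for n in('scene','top'):
    s=snap(n,n+'.png')
    W=cloud(s);print(n,s['extrinsics'].round(3).tolist())
    for o in['full_rack','empty_rack','pad_box','pad_brick','pad_tags','pad_mouse','carton_box','power_brick','tag_bundle','desk_mouse']:
        for r in robot.outline_of(o,s)[:2]:
            p=W[r['mask']];p=p[~np.isnan(p[:,0])]
            if len(p)<5: continue
            c=p[p[:,2]>np.percentile(p[:,2],90)-.012]
            (rc,sz,a)=cv2.minAreaRect((c[:,:2]*1000).astype(np.float32))
            print(o,round(r['p'],2),r['box'],len(p),'med',np.median(p,0).round(3),'z90',np.percentile(p[:,2],90).round(3),np.round(rc),np.round(sz),round(a,1))
print(robot.sense(),robot.hold_point_z)
E
```

```text
pics
scene [[0.443, -0.68, 0.584, 0.032], [-0.897, -0.34, 0.283, -0.264], [0.006, -0.649, -0.76, 0.817], [0.0, 0.0, 0.0, 1.0]]
full_rack 0.97 [144.2, 178.5, 189.0, 119.5] 3011 med [ 0.417 -0.059  0.136] z90 0.142 [438. -20.] [419. 110.] 88.5
empty_rack 0.57 [160.9, 124.9, 160.7, 94.9] 5662 med [0.604 0.039 0.139] z90 0.142 [608.  58.] [418. 120.] 84.7
pad_box 0.82 [192.1, 209.3, 47.8, 37.9] 476 med [0.424 0.004 0.14 ] z90 0.142 [441.  27.] [75. 98.] 87.6
pad_brick 0.85 [159.9, 195.3, 45.1, 31.0] 332 med [0.42  0.093 0.14 ] z90 0.142 [441. 116.] [69. 96.] 88.2
pad_tags 0.73 [226.3, 225.7, 50.1, 34.7] 357 med [ 0.413 -0.092  0.14 ] z90 0.142 [422. -86.] [ 60. 116.] 53.3
pad_tags 0.72 [161.2, 126.2, 162.2, 92.5] 5578 med [0.604 0.035 0.139] z90 0.142 [612.  58.] [418. 110.] 84.9
pad_mouse 0.83 [264.4, 242.9, 50.6, 41.3] 276 med [ 0.417 -0.187  0.14 ] z90 0.142 [ 435. -157.] [72. 99.] 88.2
carton_box 0.95 [195.4, 192.9, 34.2, 46.2] 853 med [0.43  0.017 0.188] z90 0.192 [439.  24.] [88. 28.] 1.9
power_brick 0.84 [157.5, 177.6, 39.4, 42.5] 983 med [0.438 0.114 0.169] z90 0.171 [447. 121.] 
[... 2149 characters left out ...]
ay([ 9.97713836e-01,  2.63060775e-01, -4.83002890e-02,  1.25940643e+00,
       -1.04211732e-05,  1.41549202e+00]), 'joint_vel': array([-3.92757121e-04,  5.17332031e-04, -6.89694639e-04,  7.80937933e-04,
        5.10764035e-07, -1.33901274e-03]), 'joint_efforts': array([-3.43706204e-03, -6.37436485e+01,  3.84774649e+01,  8.10602887e-04,
       -8.38671144e-05, -1.51406925e-05]), 'tcp_pos': array([0.21301751, 0.47984005, 0.19349852]), 'tcp_rot': array([2.07373270e-01, 9.78261891e-01, 1.16128601e-05, 1.00031291e-05]), 'force': array([-0.42023702,  0.39586905,  0.02649825]), 'moment': array([ 0.02038745,  0.0080424 , -0.01235632]), 'grip_force': 0.0, 'gripper_width': 0.08515273266538873} -0.0187
```

```bash
cat >> h.py <<'E'
from scipy.spatial.transform import Rotation as R
def go(x,y,z,yaw):
    """tool-frame shift (mm, after turning) and turn to have TCP at x,y,z mm, tool y at rack yaw (rad)"""
    s=robot.sense();r=R.from_quat(s['tcp_rot'])
    t=R.from_matrix(np.array([[-np.cos(yaw),-np.sin(yaw),0],[-np.sin(yaw),np.cos(yaw),0],[0,0,-1]]).T@np.eye(3)) if 0 else R.from_matrix(np.column_stack([[-np.cos(yaw),-np.sin(yaw),0],[-np.sin(yaw),np.cos(yaw),0],[0,0,-1]]))
    d=np.array([x,y,z])-s['tcp_pos']*1000
    print('t',round(s['t'],1),'shift(after turn)',t.inv().apply(d).round(1),'shift(now)',r.inv().apply(d).round(1),'turn',(r.inv()*t).as_rotvec().round(3),'w',round(s['gripper_width']*1000,1),'F',s['force'].round(1))
E
sed -i 's/^    t=.*else /    t=/' h.py
python3 -c "
from h import *
go(446,123,260,-0.026)"
```

```text
t 1.1 shift(after turn) [-242.2 -350.7  -66.5] shift(now) [-357.7 -231.6  -66.5] turn [ 0.     0.    -0.392] w 85.2 F [-0.4  0.4  0. ]
```

View pics/scene.png

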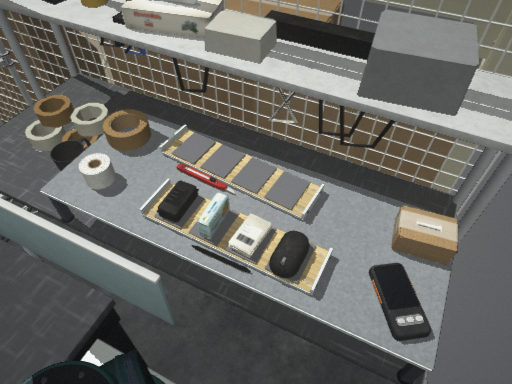

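View pics/top.png

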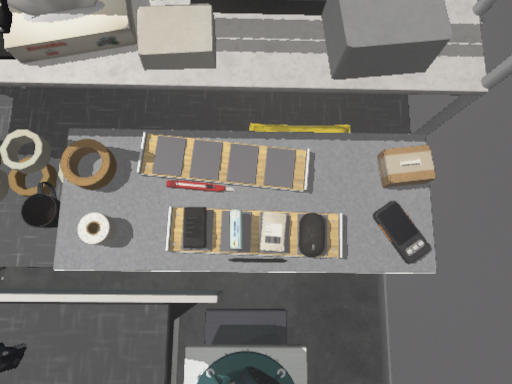

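The pictures show the row from left to right as brick (195,228), box (236,230), tags (273,230), mouse (313,235) in the top view. The empty rack lies behind it, a tape roll (95,228) sits to the left, a shelf runs overhead at the back, and a light panel (v≈298, u 0–215) stands between the gripper and the deck. I need the heights of the panel and the shelf.

```bash
python3 - <<'E'
from h import *
W=cloud(snap('top'));V=cloud(snap('scene'))
for n,(A,r) in dict(panelTop=(W,np.s_[294:303,5:210]),panelTopR=(W,np.s_[292:305,200:222]),shelf=(W,np.s_[70:88,5:480]),yellow=(W,np.s_[124:132,255:345]),shelfS=(V,np.s_[55:100,230:360]),shelfL=(V,np.s_[20:45,30:120]),panelS=(V,np.s_[200:310,0:165]),darktool=(W,np.s_[340:375,0:25]),roll=(W,np.s_[215:242,80:108])).items():
    p=A[r].reshape(-1,3);p=p[~np.isnan(p[:,0])];print(n,np.percentile(p,[2,25,50,75,98],axis=0).round(3).tolist())
E
```

```text
panelTop [[0.188, 0.099, -0.76], [0.276, 0.21, 0.115], [0.281, 0.331, 0.117], [0.286, 0.458, 0.118], [0.29, 0.928, 0.12]]
panelTopR [[0.184, 0.071, -0.767], [0.274, 0.083, -0.038], [0.281, 0.099, 0.073], [0.287, 0.119, 0.117], [0.29, 0.204, 0.12]]
shelf [[0.705, -0.444, 0.339], [0.714, -0.219, 0.35], [0.724, 0.016, 0.351], [0.732, 0.25, 0.352], [0.747, 0.465, 0.372]]
yellow [[0.715, -0.267, -0.001], [0.723, -0.202, 0.024], [0.732, -0.14, 0.075], [0.75, -0.077, 0.085], [0.773, -0.02, 0.093]]
shelfS [[0.705, -0.153, 0.023], [0.724, -0.087, 0.338], [0.765, -0.011, 0.349], [0.838, 0.082, 0.35], [1.056, 0.291, 0.358]]
shelfL [[0.706, 0.451, -0.553], [0.717, 0.541, 0.037], [0.967, 0.906, 0.128], [1.056, 1.171, 0.343], [1.901, 1.938, 0.35]]
panelS [[0.146, 0.091, -0.765], [0.249, 0.223, -0.062], [0.276, 0.341, -0.003], [0.366, 0.459, 0.092], [0.624, 1.081, 0.136]]
darktool [[0.067, 0.411, -0.062], [0.138, 0.418, -0.058], [0.183, 0.434, 0.293], [0.198, 0.618, 0.314], [0.211, 0.663, 0.344]]
roll [[0.411, 0.322, 0.125], [0.424, 0.336, 0.176], [0.441, 0.357, 0.177], [0.456, 0.367, 0.179], [0.472, 0.401, 0.181]]
```

```bash
python3 -m pendant '[[[0,0,-30],[0,0,-0.1],-1],[[0,0,-30],[0,0,-0.1],-1],[[0,0,-6],[0,0,-0.1],-1],[[0,0,0],[0,0,-0.09],-1],[[-15,-22,0],[0,0,0],-1],[[-22,-32,0],[0,0,0],-1],[[-22,-32,0],[0,0,0],-1],[[-22,-32,0],[0,0,0],-1]]' 40
python3 -m pendant '[[[-22,-32,0],[0,0,0],-0.9],[[-22,-32,0],[0,0,0],-0.9],[[-22,-32,0],[0,0,0],-0.9],[[-22,-32,0],[0,0,0],-0.9],[[-22,-32,0],[0,0,0],-0.9],[[-22,-32,0],[0,0,0],-0.9],[[-22,-32,0],[0,0,0],-0.9],[[-10,-10,0],[0,0,0],-0.9]]'
python3 - <<'E'
from h import *
go(446,123,260,-0.026)
s=snap('wrist','w1.png');print(s['extrinsics'].round(3).tolist())
W=cloud(s)
for o in('power_brick','carton_box','pad_brick'):
    for r in robot.outline_of(o,s)[:2]:
        p=W[r['mask']];p=p[~np.isnan(p[:,0])]
        c=p[p[:,2]>np.percentile(p[:,2],90)-.008]
        print(o,round(r['p'],2),r['box'],np.percentile(c[:,2],50).round(4),*[np.round(q,1) for q in cv2.minAreaRect((c[:,:2]*1000).astype(np.float32))])
E
```

```text
t: 1.87
tcp_pos: [0.291, 0.3584, 0.2594]
tcp_rot: [0.013, 1.0, 0.0, 0.0]
force: [1.4, 0.6, -0.2]
gripper_width: 0.0856
grip_force: 0.0
t: 2.53
tcp_pos: [0.45, 0.1176, 0.2593]
tcp_rot: [0.015, 1.0, -0.0, 0.0]
force: [-1.7, 1.1, -0.9]
gripper_width: 0.0812
grip_force: 0.0
t 2.5 shift(after turn) [ 4.1  5.3 -0.7] shift(now) [ 4.1  5.3 -0.7] turn [-0.001  0.    -0.005] w 81.2 F [-1.7  1.1 -0.9]
[[0.031, 0.956, 0.292, 0.375], [1.0, -0.029, -0.011, 0.119], [-0.002, 0.292, -0.956, 0.44], [0.0, 0.0, 0.0, 1.0]]
power_brick 0.83 [227.6, 118.7, 64.6, 109.7] 0.1711 [445.4 123.4] [93.2 50.4] 1.3
carton_box 0.81 [112.7, 119.8, 66.9, 111.9] 0.192 [439.2  26.5] [87.8 27.7] 1.3
pad_brick 0.92 [217.0, 111.9, 81.0, 101.8] 0.1411 [442.6 119.3] [72.8 99.5] 87.9
```

View pics/w1.png

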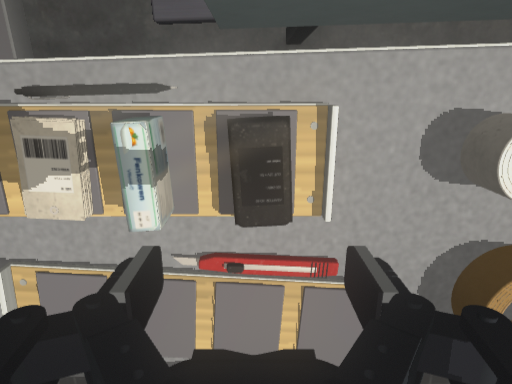

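The wrist view shows the brick (262,170), box (143,172) and tags (55,168). The left cheek is at u≈332, well clear of the fingers. Picking the brick first.

```bash
python3 -m pendant '[[[5,6,0],[0,0,-0.054],-0.8],[[0,0,28],[0,0,0],-0.8],[[0,0,28],[0,0,0],-0.8],[[0,0,28],[0,0,0],-0.8],[[0,0,20],[0,0,0],-0.8],[[0,0,10],[0,0,0],-0.8],[[0,0,0],[0,0,0],-0.8],[[0,0,0],[0,0,0],0.2]]'
python3 -m pendant '[[[0,0,0],[0,0,0],0.2],[[0,0,0],[0,0,0],0.2],[[0,0,0],[0,0,0],0.2],[[0,0,0],[0,0,0],0.2],[[0,0,0],[0,0,0],0.2]]'
python3 -c "
from h import *
go(445.4,123.4,145,0.023)"
```

```text
t: 3.4
tcp_pos: [0.4427, 0.1282, 0.1458]
tcp_rot: [-0.014, 1.0, 0.0, -0.0]
force: [-0.5, 1.2, 0.1]
gripper_width: 0.0664
grip_force: 0.0
t: 3.82
tcp_pos: [0.4435, 0.1273, 0.1458]
tcp_rot: [-0.013, 1.0, 0.0, 0.0]
force: [0.1, -0.0, -0.1]
gripper_width: 0.0343
grip_force: 0.0
t 3.8 shift(after turn) [-1.8 -4.   0.8] shift(now) [-1.8 -4.   0.8] turn [0.    0.001 0.003] w 34.3 F [ 0.1 -0.  -0.1]
```

```bash
python3 - <<'E'
from h import *
snap('wrist','w2.png');print(robot.sense()['grip_force'])
E
```

```text
0.0
```

View pics/w2.png

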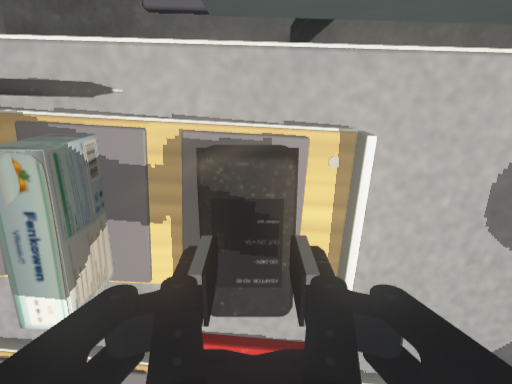

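The brick (u 198–298) lies under the fingers with their inner faces about 80 px apart, so they seem to be above it. Checking the finger depth.

```bash
python3 - <<'E'
from h import *
s=snap('wrist');W=cloud(s);print(s['extrinsics'].round(3).tolist(), robot.sense()['gripper_width'])
for v in(180,225,245,260,280,300,312):
    print(v,[(u,*(W[v,u]*1000).round().tolist()) for u in(190,202,206,210,216,230,250,280,290,296,300,304,310)])
E
```

```text
[[-0.025, 0.956, 0.292, 0.369], [1.0, 0.025, 0.007, 0.125], [-0.001, 0.292, -0.956, 0.326], [0.0, 0.0, 0.0, 1.0]] 0.033786740510153415
180 [(190, 420.0, 89.0, 141.0), (202, 412.0, 101.0, 170.0), (206, 411.0, 103.0, 172.0), (210, 412.0, 105.0, 171.0), (216, 411.0, 108.0, 171.0), (230, 411.0, 114.0, 171.0), (250, 411.0, 124.0, 170.0), (280, 411.0, 139.0, 170.0), (290, 411.0, 144.0, 170.0), (296, 411.0, 147.0, 169.0), (300, 419.0, 153.0, 140.0), (304, 419.0, 155.0, 140.0), (310, 419.0, 159.0, 137.0)]
225 [(190, 448.0, 88.0, 141.0), (202, 435.0, 100.0, 171.0), (206, 435.0, 102.0, 170.0), (210, 435.0, 105.0, 172.0), (216, 435.0, 108.0, 172.0), (230, 435.0, 115.0, 171.0), (250, 434.0, 125.0, 173.0), (280, 434.0, 140.0, 172.0), (290, 434.0, 145.0, 170.0), (296, 446.0, 152.0, 142.0), (300, 447.0, 155.0, 141.0), (304, 448.0, 158.0, 138.0), (310, 448.0, 162.0, 137.0)]
245 [(190, 462.0, 88.0, 141.0), (202, nan, nan, nan), (206, 432.0, 106.0, 199.0), (210, 433.0, 108.0, 198.0), (216, 437.0, 109.0, 189.0), (230, 446.0, 115.0, 171.0), (250, 445.0, 125.0, 171.0), (280, 445.0, 140.0, 172.0), (290, 4
[... 908 characters left out ...]
, 442.0, 108.0, 223.0), (206, 443.0, 109.0, 222.0), (210, 449.0, 110.0, 213.0), (216, 479.0, 107.0, 171.0), (230, 479.0, 115.0, 171.0), (250, 478.0, 126.0, 171.0), (280, 479.0, 142.0, 170.0), (290, 480.0, 148.0, 169.0), (296, 449.0, 144.0, 212.0), (300, 442.0, 144.0, 221.0), (304, 442.0, 145.0, 221.0), (310, 431.0, 144.0, 238.0)]
312 [(190, 426.0, 109.0, 251.0), (202, 447.0, 108.0, 224.0), (206, 448.0, 109.0, 222.0), (210, 453.0, 110.0, 216.0), (216, 487.0, 107.0, 171.0), (230, 487.0, 115.0, 171.0), (250, 487.0, 126.0, 170.0), (280, 485.0, 142.0, 172.0), (290, 521.0, 155.0, 124.0), (296, 521.0, 159.0, 124.0), (300, 447.0, 144.0, 222.0), (304, 447.0, 145.0, 223.0), (310, 425.0, 141.0, 251.0)]
```

The depth image puts the pad ends at about z = 0.187, roughly 40 mm above the reported TCP, while the brick top is at 0.171. The fingers closed in the air. I'll open them, recentre, go lower and check.

```bash
python3 -m pendant '[[[-1,-3,0],[0,0,0],-0.7],[[0,0,0],[0,0,0],-0.7],[[0,0,0],[0,0,0],-0.7],[[0,0,0],[0,0,0],-0.7],[[0,0,0],[0,0,0],-0.7],[[0,0,0],[0,0,0],-0.7]]'
python3 -m pendant '[[[0,0,10],[0,0,0],-0.7],[[0,0,10],[0,0,0],-0.7],[[0,0,8],[0,0,0],-0.7],[[0,0,0],[0,0,0],-0.7]]'
python3 - <<'E'
from h import *
go(445.4,123.4,102,0.023)
s=snap('wrist','w3.png');W=cloud(s)*1000
m=(W[...,0]>428)&(W[...,0]<460)&(W[...,2]>143)
for v in range(215,300,8):
    r=[(u,*W[v,u].round().tolist()) for u in range(150,360,2) if m[v,u] and (abs(W[v,u,1]-124)>30)]
    print(v,r[:2],r[-2:])
E
```

```text
t: 4.42
tcp_pos: [0.4444, 0.1243, 0.1455]
tcp_rot: [-0.013, 1.0, -0.0, -0.0]
force: [0.4, 0.6, 0.4]
gripper_width: 0.0725
grip_force: 0.0
t: 4.75
tcp_pos: [0.4436, 0.1243, 0.1162]
tcp_rot: [-0.013, 1.0, -0.0, -0.001]
force: [0.3, -0.5, 0.4]
gripper_width: 0.0728
grip_force: 0.0
t 4.8 shift(after turn) [-1.8 -0.9 14.2] shift(now) [-1.8 -0.9 14.2] turn [-0.    -0.002  0.003] w 72.8 F [ 0.3 -0.5  0.4]
215 [] []
223 [] []
231 [] []
239 [] []
247 [(152, 434.0, 81.0, 170.0), (154, 434.0, 82.0, 171.0)] [(352, 431.0, 165.0, 171.0), (354, 431.0, 165.0, 171.0)]
255 [(150, 434.0, 82.0, 177.0), (152, 433.0, 83.0, 178.0)] [(356, 431.0, 164.0, 178.0), (358, 431.0, 165.0, 178.0)]
263 [(150, 433.0, 84.0, 184.0), (152, 433.0, 85.0, 184.0)] [(356, 431.0, 162.0, 185.0), (358, 431.0, 163.0, 184.0)]
271 [(150, 432.0, 86.0, 192.0), (152, 433.0, 86.0, 190.0)] [(356, 432.0, 161.0, 189.0), (358, 431.0, 161.0, 190.0)]
279 [(150, 434.0, 87.0, 195.0), (152, 436.0, 87.0, 192.0)] [(356, 432.0, 159.0, 194.0), (358, 432.0, 160.0, 195.0)]
287 [(150, 437.0, 87.0, 195.0), (152, 437.0, 87.0, 194.0)] [(356, 435.0, 160.0, 194.0), (358, 434.0, 160.0, 197.0)]
295 [(150, 439.0, 87.0, 196.0), (152, 441.0, 87.0, 194.0)] [(356, 438.0, 160.0, 195.0), (358, 437.0, 160.0, 196.0)]
```

View pics/w3.png

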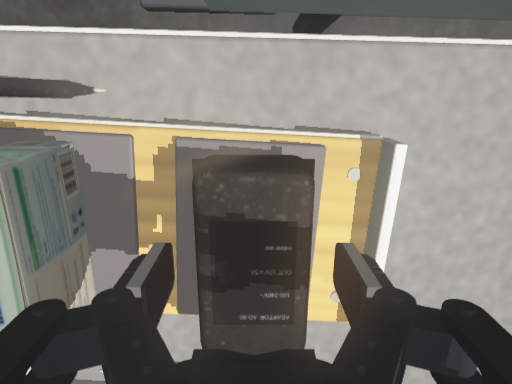

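Now the fingers straddle the brick (pad tips at (165,243) and (340,243), brick u 195–313). 15 mm more down, then close.

```bash
python3 -m pendant '[[[-1,-1,8],[0,0,0],-0.7],[[0,0,7],[0,0,0],-0.7],[[0,0,0],[0,0,0],-0.3],[[0,0,0],[0,0,0],0.3],[[0,0,0],[0,0,0],0.3],[[0,0,0],[0,0,0],0.3],[[0,0,0],[0,0,0],0.3],[[0,0,0],[0,0,0],0.3]]' 40
python3 -m pendant '[[[0,0,0],[0,0,0],0.4],[[0,0,0],[0,0,0],0.4],[[0,0,-10],[0,0,0],0.4],[[0,0,-20],[0,0,0],0.4],[[0,0,-25],[0,0,0],0.4],[[0,0,-25],[0,0,0],0.4],[[0,0,0],[0,0,0],0.4]]'
python3 - <<'E'
from h import *
W=cloud(snap('top'));S=cloud(snap('scene'))
for A,n in((W,'top'),(S,'scene')):
    m=(abs(A[...,0]-.61)<.09)&(abs(A[...,1]-.06)<.23)&(A[...,2]>.1395-.0)&(A[...,2]<.16)
    p=(A[m][:,:2]*1000).astype(np.float32); print(n,cv2.minAreaRect(p))
c=np.array([611.,60.])
y=-.0925
for q in(138,46,-46,-138): print(q,(c+q*np.array([-np.sin(y),np.cos(y)])).round(1))
go(598.3,-77.4,180,-.0925)
E
```

```text
t: 5.47
tcp_pos: [0.4454, 0.1234, 0.1025]
tcp_rot: [-0.013, 1.0, -0.0, 0.0]
force: [0.7, -0.4, -2.8]
gripper_width: 0.051
grip_force: 42.4
t: 6.05
tcp_pos: [0.4472, 0.1235, 0.1864]
tcp_rot: [-0.013, 1.0, 0.0, 0.003]
force: [0.1, -0.9, -2.9]
gripper_width: 0.0513
grip_force: 42.6
top ((596.0474853515625, 7.5782470703125), (305.6727600097656, 127.32742309570312), 84.95695495605469)
scene ((602.4180297851562, 57.95823669433594), (416.7579345703125, 128.67994689941406), 84.44160461425781)
138 [623.7 197.4]
46 [615.2 105.8]
-46 [606.8  14.2]
-138 [598.3 -77.4]
t 6.2 shift(after turn) [-170.3 -185.9    2.7] shift(now) [-147.1 -204.7    2.9] turn [0.    0.001 0.119] w 51.0 F [-0.4 -0.2 -3.4]
```

```bash
python3 -m pendant '[[[-10,-10,0],[0,0,0.06],0.4],[[-18,-22,0],[0,0,0.059],0.4],[[-22,-25,0],[0,0,0],0.4],[[-22,-25,0],[0,0,0],0.4],[[-22,-25,0],[0,0,0],0.4],[[-10,-25,0],[0,0,0],0.4],[[0,-15,0],[0,0,0],0.4],[[0,0,0],[0,0,0],0.4]]'
cat >> h.py <<'E'
def pads(f):
    s=snap('wrist',f);W=cloud(s)*1000
    hsv=cv2.cvtColor(s['color'],cv2.COLOR_RGB2HSV)
    m=((hsv[...,1]<70)&(abs(W[...,2]-141)<5)).astype(np.uint8)
    m=cv2.morphologyEx(m,cv2.MORPH_OPEN,np.ones((5,5)))
    n,l,st,_=cv2.connectedComponentsWithStats(m)
    for i in range(1,n):
        if st[i,4]>1200:
            p=W[l==i];print(st[i],np.median(p[:,2]).round(1),*[np.round(q,1) for q in cv2.minAreaRect(p[:,:2].astype(np.float32))])
E
python3 - <<'E'
from h import *
pads('w4.png'); go(598.3,-77.4,186,-.0925)
E
```

```text
t: 6.82
tcp_pos: [0.5376, -0.033, 0.1806]
tcp_rot: [0.048, 0.999, -0.0, -0.001]
force: [-1.1, -0.0, -3.0]
gripper_width: 0.0512
grip_force: 42.5
[  80    0   34  137 1617] 140.9 [ 444.1 -123.3] [18.7 81.5] 78.5
[ 235    0   17  127 1244] 141.0 [448.9 -32. ] [ 6.7 74. ] 87.9
[ 278    0   44  124 4364] 140.9 [450.9   3.7] [25.3 72.4] 88.6
[ 423    0   89  114 9416] 140.8 [456.9 110.5] [56.8 66.7] 88.7
[ 320  222   58   61 2135] 141.0 [584.7  30.5] [41.5 48.9] 84.9
[ 396  222  110  108 7984] 141.0 [612.9 104.7] [72.7 91. ] 84.3
t 6.9 shift(after turn) [-64.9 -40.   -5.1] shift(now) [-65.  -39.8  -5.3] turn [ 0.    -0.002 -0.003] w 51.2 F [ 0.4  0.8 -1.8]
```

View pics/w4.png

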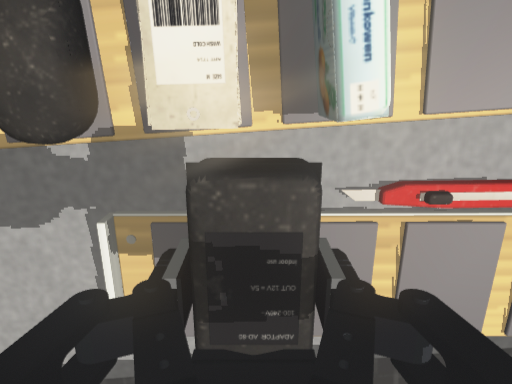

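The held brick (255,255) is aligned and the empty pads are visible. The pad at (450,276) agrees with my rack estimate. Going over the rightmost pad.

```bash
python3 -m pendant '[[[-10,-6,0],[0,0,0],0.4],[[-18,-11,0],[0,0,0],0.4],[[-18,-11,0],[0,0,0],0.4],[[-14,-9,0],[0,0,0],0.4],[[-5,-3,0],[0,0,0],0.4],[[0,0,0],[0,0,0],0.4],[[0,0,0],[0,0,0],0.4]]'
python3 - <<'E'
from h import *
go(598.3,-77.4,103.5,-.094)
E
```

```text
t: 7.45
tcp_pos: [0.5986, -0.0756, 0.182]
tcp_rot: [0.046, 0.999, 0.0, -0.0]
force: [-0.1, -0.5, -1.9]
gripper_width: 0.0513
grip_force: 42.6
t 7.5 shift(after turn) [ 0.2 -1.8 78.5] shift(now) [ 0.1 -1.8 78.5] turn [ 0.    -0.001  0.002] w 51.3 F [-0.1 -0.5 -1.9]
```

```bash
python3 -m pendant '[[[0,-2,20],[0,0,0],0.4],[[0,0,22],[0,0,0],0.4],[[0,0,18],[0,0,0],0.4],[[0,0,10],[0,0,0],0.4],[[0,0,6],[0,0,0],0.4],[[0,0,0],[0,0,0],0.4],[[0,0,0],[0,0,0],0.4]]'
python3 - <<'E'
from h import *
go(598.3,-77.4,102.5,-.094)
E
```

```text
t: 8.03
tcp_pos: [0.5989, -0.0782, 0.1072]
tcp_rot: [0.046, 0.999, -0.0, 0.0]
force: [0.5, 0.3, -2.2]
gripper_width: 0.0507
grip_force: 42.6
t 8.0 shift(after turn) [0.7 0.7 4.7] shift(now) [0.7 0.7 4.7] turn [-0.     0.001  0.001] w 50.7 F [ 0.5  0.3 -2.2]
```

```bash
python3 -m pendant '[[[0,0,2],[0,0,0],0.4],[[0,0,2],[0,0,0],0.4],[[0,0,0],[0,0,0],0.4]]'
python3 -c "
from h import *
go(598.3,-77.4,102.5,-.094)"
```

```text
t: 8.28
tcp_pos: [0.5989, -0.0784, 0.1026]
tcp_rot: [0.046, 0.999, -0.0, 0.0]
force: [-1.0, -0.5, -2.7]
gripper_width: 0.0509
grip_force: 42.6
t 8.3 shift(after turn) [0.7 0.9 0.1] shift(now) [0.7 0.9 0.1] turn [-0.     0.     0.001] w 50.9 F [-1.  -0.5 -2.7]
```

```bash
python3 -m pendant '[[[0,0,1],[0,0,0],0.4],[[0,0,0],[0,0,0],0.4],[[0,0,0],[0,0,0],-0.4],[[0,0,0],[0,0,0],-0.6],[[0,0,0],[0,0,0],-0.6],[[0,0,0],[0,0,0],-0.6],[[0,0,-10],[0,0,0],-0.6],[[0,0,-20],[0,0,0],-0.6]]'
python3 -m pendant '[[[0,0,-25],[0,0,0],-0.6],[[0,0,-25],[0,0,0],-0.6],[[0,0,-25],[0,0,0],-0.6],[[20,0,0],[0,0,0],-0.6],[[20,0,0],[0,0,0],-0.6],[[0,0,0],[0,0,0],-0.6],[[0,0,0],[0,0,0],-0.6]]'
python3 - <<'E'
from h import *
pads('w5.png'); go(439.2,26.5,186,-.0)
s=snap('wrist');W=cloud(s)*1000
m=(abs(W[...,0]-598)<80)&(abs(W[...,1]+78)<40)&(W[...,2]>164)&(W[...,2]<176)
print(cv2.minAreaRect(W[m][:,:2].astype(np.float32)),np.median(W[m][:,2]))
E
```

```text
t: 8.95
tcp_pos: [0.5976, -0.0781, 0.1305]
tcp_rot: [0.046, 0.999, 0.0, -0.002]
force: [-0.3, 0.1, 0.3]
gripper_width: 0.0683
grip_force: 0.0
t: 9.53
tcp_pos: [0.5586, -0.0747, 0.2076]
tcp_rot: [0.046, 0.999, -0.0, 0.001]
force: [0.8, 0.3, -0.0]
gripper_width: 0.0684
grip_force: 0.0
[ 199    0   27   93 1272] 141.0 [454.7 -95.1] [13.6 59.5] 89.6
[ 336    0   68   85 3085] 140.9 [460.6  14.5] [47.7 53.8] 88.3
[ 466    0   46   76 3164] 140.8 [465.7  97.6] [31.7 48.3] 89.2
[ 281  179   20  111 1204] 141.1 [602.  -48.4] [14.8 97.8] 87.6
[ 322  179   98  110 7497] 141.0 [607.2  12.9] [72.4 96.5] 84.4
[ 427  179   85  111 8426] 141.0 [616.6 104.7] [73.8 98.3] 85.0
t 9.6 shift(after turn) [120.  101.2  21.2] shift(now) [128.9  89.7  21.1] turn [-0.     0.001 -0.093] w 68.5 F [ 0.2  0.4 -0.6]
((598.6346435546875, -79.1605224609375), (50.52518844604492, 93.18893432617188), 84.6174087524414) 171.16953176290207
```

View pics/w5.png

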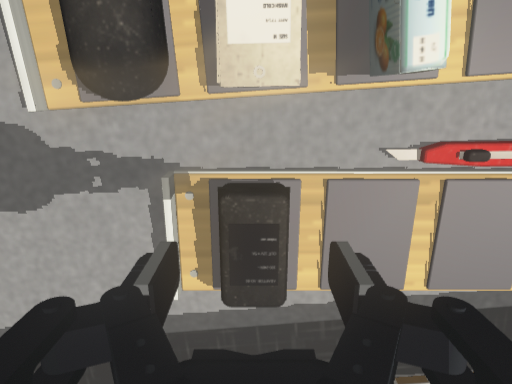

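The brick sits on the rightmost pad (255,243), within 1 mm of its middle. Next is the box.

```bash
python3 -m pendant '[[[0,0,0],[0,0,-0.058],-0.3],[[0,0,0],[0,0,-0.058],-0.3],[[15,13,0],[0,0,0],-0.3],[[25,22,0],[0,0,0],-0.3],[[25,22,0],[0,0,0],-0.3],[[25,22,0],[0,0,0],-0.3],[[20,18,0],[0,0,0],-0.3],[[7,7,0],[0,0,0],-0.3]]'
python3 -m pendant '[[[0,0,0],[0,0,0],-0.3],[[0,0,0],[0,0,0],-0.3]]'
python3 - <<'E'
from h import *
go(439.2,26.5,110,.023)
s=snap('wrist');W=cloud(s)*1000
m=(abs(W[...,0]-440)<60)&(abs(W[...,1]-26)<30)&(W[...,2]>186)&(W[...,2]<198)
m=cv2.morphologyEx(m.astype(np.uint8),cv2.MORPH_OPEN,np.ones((3,3)))>0
print(cv2.minAreaRect(W[m][:,:2].astype(np.float32)),np.median(W[m][:,2]))
E
```

```text
t: 10.3
tcp_pos: [0.4376, 0.0283, 0.2068]
tcp_rot: [-0.012, 1.0, 0.0, -0.0]
force: [0.8, -0.6, 0.9]
gripper_width: 0.0555
grip_force: 0.0
t: 10.47
tcp_pos: [0.4405, 0.0265, 0.2067]
tcp_rot: [-0.012, 1.0, -0.0, 0.0]
force: [0.7, 0.0, 0.8]
gripper_width: 0.0556
grip_force: 0.0
t 10.5 shift(after turn) [ 1.3  0.1 96.7] shift(now) [ 1.4  0.1 96.7] turn [-0.     0.001  0.001] w 55.6 F [0.7 0.  0.8]
((439.3783264160156, 25.979759216308594), (88.49404907226562, 27.111343383789062), 0.7969713807106018) 191.89144955038944
```

```bash
python3 -m pendant '[[[1,0,20],[0,0,0.003],-0.3],[[0,0,25],[0,0,0],-0.3],[[0,0,25],[0,0,0],-0.3],[[0,0,18],[0,0,0],-0.3],[[0,0,9],[0,0,0],-0.3],[[0,0,0],[0,0,0],-0.3],[[0,0,0],[0,0,0],0.1],[[0,0,0],[0,0,0],0.5]]' 25
python3 -m pendant '[[[0,0,0],[0,0,0],0.7],[[0,0,0],[0,0,0],0.7],[[0,0,0],[0,0,0],0.7],[[0,0,0],[0,0,0],0.7]]'
python3 -c "
from h import *
go(607,13.2,190,-.096)"
```

```text
t: 11.18
tcp_pos: [0.4396, 0.0262, 0.1104]
tcp_rot: [-0.01, 1.0, -0.0, 0.001]
force: [-0.8, -1.2, 0.8]
gripper_width: 0.0318
grip_force: 0.0
t: 11.52
tcp_pos: [0.4396, 0.0263, 0.1105]
tcp_rot: [-0.01, 1.0, -0.0, 0.001]
force: [0.9, -0.9, 7.2]
gripper_width: 0.0295
grip_force: 26.6
t 11.5 shift(after turn) [-167.9    3.   -79.5] shift(now) [-167.3  -16.6  -79.1] turn [-0.     0.002  0.116] w 29.5 F [ 0.9 -0.9  7.2]
```

```bash
python3 -m pendant '[[[0,0,-10],[0,0,0],0.7],[[0,0,-20],[0,0,0],0.7],[[0,0,-25],[0,0,0],0.7],[[0,0,-25],[0,0,0],0.7],[[0,0,0],[0,0,0.058],0.7],[[0,0,0],[0,0,0.058],0.7],[[-14,0,0],[0,0,0],0.7],[[-25,0,0],[0,0,0],0.7]]'
python3 -m pendant '[[[-25,1,0],[0,0,0],0.7],[[-25,1,0],[0,0,0],0.7],[[-25,1,0],[0,0,0],0.7],[[-25,0,0],[0,0,0],0.7],[[-19,0,0],[0,0,0],0.7],[[-10,0,0],[0,0,0],0.7],[[0,0,0],[0,0,0],0.7],[[0,0,0],[0,0,0],0.7]]'
python3 -c "
from h import *
go(607,13.2,111,-.096)"
```

```text
t: 12.18
tcp_pos: [0.4765, 0.0231, 0.1905]
tcp_rot: [0.048, 0.999, -0.0, 0.0]
force: [1.5, 0.5, 0.7]
gripper_width: 0.0295
grip_force: 25.7
t: 12.85
tcp_pos: [0.606, 0.0136, 0.1894]
tcp_rot: [0.048, 0.999, 0.0, -0.0]
force: [-0.3, 0.5, -0.5]
gripper_width: 0.0297
grip_force: 25.7
t 12.8 shift(after turn) [-1.  -0.3 78.4] shift(now) [-1.  -0.3 78.4] turn [ 0. -0.  0.] w 29.7 F [-0.3  0.5 -0.5]
```

```bash
python3 -m pendant '[[[-1,0,20],[0,0,0],0.7],[[0,0,22],[0,0,0],0.7],[[0,0,18],[0,0,0],0.7],[[0,0,10],[0,0,0],0.7],[[0,0,6],[0,0,0],0.7],[[0,0,2],[0,0,0],0.7],[[0,0,0],[0,0,0],0.7],[[0,0,0],[0,0,0],0.7]]'
python3 -c "
from h import *
go(607,13.2,110.5,-.096)"
```

```text
t: 13.52
tcp_pos: [0.6074, 0.0134, 0.1124]
tcp_rot: [0.048, 0.999, -0.0, 0.001]
force: [0.2, 0.2, 0.5]
gripper_width: 0.0296
grip_force: 25.7
t 13.5 shift(after turn) [ 0.4 -0.2  1.9] shift(now) [ 0.4 -0.2  1.9] turn [-0.     0.001  0.   ] w 29.6 F [0.2 0.2 0.5]
```

```bash
python3 -m pendant '[[[0,0,1.5],[0,0,0],0.7],[[0,0,0.5],[0,0,0],0.7],[[0,0,0],[0,0,0],0.7]]'
python3 -m pendant '[[[0,0,0],[0,0,0],0.2],[[0,0,0],[0,0,0],-0.2],[[0,0,0],[0,0,0],-0.2],[[0,0,0],[0,0,0],-0.2],[[0,0,-10],[0,0,0],-0.2],[[0,0,-20],[0,0,0],-0.2],[[0,0,-25],[0,0,0],-0.2],[[0,0,-25],[0,0,0],-0.2]]'
python3 -m pendant '[[[0,0,-15],[0,0,0],-0.6],[[20,0,0],[0,0,0],-0.6],[[20,0,0],[0,0,0],-0.6],[[0,0,0],[0,0,0],-0.6],[[0,0,0],[0,0,0],-0.6]]'
python3 - <<'E'
from h import *
s=snap('wrist');W=cloud(s)*1000
m=(abs(W[...,0]-607)<60)&(abs(W[...,1]-13)<30)&(W[...,2]>186)&(W[...,2]<198)
m=cv2.morphologyEx(m.astype(np.uint8),cv2.MORPH_OPEN,np.ones((3,3)))>0
print(cv2.minAreaRect(W[m][:,:2].astype(np.float32)),np.median(W[m][:,2]))
go(439.5,-60,205,-.06)
E
```

```text
t: 13.77
tcp_pos: [0.6076, 0.0133, 0.1105]
tcp_rot: [0.048, 0.999, -0.0, 0.001]
force: [-0.5, 0.2, 7.0]
gripper_width: 0.0295
grip_force: 26.6
t: 14.43
tcp_pos: [0.6067, 0.0135, 0.191]
tcp_rot: [0.048, 0.999, 0.0, -0.0]
force: [0.7, -0.7, 1.0]
gripper_width: 0.0511
grip_force: 0.0
t: 14.85
tcp_pos: [0.5669, 0.0173, 0.2056]
tcp_rot: [0.048, 0.999, -0.0, 0.001]
force: [-0.6, 0.0, 0.7]
gripper_width: 0.0684
grip_force: 0.0
((607.0238037109375, 12.773616790771484), (27.53422737121582, 88.27288818359375), 84.77582550048828) 191.98106094961426
t 14.9 shift(after turn) [123.2 -84.7   0.3] shift(now) [ 1.201e+02 -8.910e+01  1.000e-01] turn [-0.     0.001 -0.036] w 68.4 F [0.1 0.2 0. ]
```

```bash
python3 -m pendant '[[[0,0,0],[0,0,-0.036],-0.6],[[15,-10,0],[0,0,0],-0.6],[[25,-18,0],[0,0,0],-0.6],[[25,-18,0],[0,0,0],-0.6],[[25,-18,0],[0,0,0],-0.6],[[22,-14,0],[0,0,0],-0.6],[[11,-7,0],[0,0,0],-0.6],[[0,0,0],[0,0,0],-0.6]]'
python3 -m pendant '[[[0,0,0],[0,0,0],-0.6]]'
python3 - <<'E'
from h import *
s=snap('wrist');W=cloud(s)*1000
for n,c,lo,hi in(('tags',(440,-61),154,166),('mouse',(432,-152),147,185)):
    m=(abs(W[...,0]-c[0])<65)&(abs(W[...,1]-c[1])<38)&(W[...,2]>lo)&(W[...,2]<hi)
    m=cv2.morphologyEx(m.astype(np.uint8),cv2.MORPH_OPEN,np.ones((5,5)))>0
    print(n,cv2.minAreaRect(W[m][:,:2].astype(np.float32)),np.median(W[m][:,2]))
go(439.5,-61,92,-.06)
E
```

```text
t: 15.57
tcp_pos: [0.4385, -0.0612, 0.205]
tcp_rot: [0.031, 1.0, -0.0, 0.0]
force: [0.1, -0.7, -0.4]
gripper_width: 0.0681
grip_force: 0.0
t: 15.65
tcp_pos: [0.4402, -0.0606, 0.2049]
tcp_rot: [0.03, 1.0, -0.0, 0.001]
force: [-0.2, 0.0, -0.2]
gripper_width: 0.068
grip_force: 0.0
tags ((438.0255126953125, -61.776519775390625), (54.66679382324219, 91.2564468383789), 85.87504577636719) 159.54624979318018
mouse ((429.9946594238281, -151.4853515625), (58.775474548339844, 101.498779296875), 89.75301361083984) 172.26506502166967
t 15.7 shift(after turn) [  1.   -0.8 112.6] shift(now) [  1.1  -0.8 112.6] turn [ 0.     0.001 -0.   ] w 68.8 F [ 1.   1.  -0.1]
```

```bash
python3 -m pendant '[[[2,-1,20],[0,0,0.012],-0.6],[[0,0,25],[0,0,0],-0.6],[[0,0,25],[0,0,0],-0.6],[[0,0,20],[0,0,0],-0.6],[[0,0,10],[0,0,0],-0.6],[[0,0,0],[0,0,0],-0.6],[[0,0,0],[0,0,0],-0.35],[[0,0,0],[0,0,0],-0.35]]' 30
python3 - <<'E'
from h import *
go(438,-61.8,98,-.072)
s=snap('wrist','w6.png');W=cloud(s)*1000
for v in range(215,290,8):
    r=[(u,*W[v,u].round().tolist()) for u in range(150,360,2) if W[v,u,2]>146 and abs(W[v,u,1]+62)>28]
    print(v,r[:2],r[-2:])
E
```

```text
t: 16.37
tcp_pos: [0.4384, -0.0611, 0.1051]
tcp_rot: [0.036, 0.999, -0.0, 0.0]
force: [0.1, 0.2, 1.1]
gripper_width: 0.0581
grip_force: 0.0
t 16.4 shift(after turn) [ 0.3 -0.8  7.1] shift(now) [ 0.3 -0.8  7.1] turn [-0.     0.001  0.001] w 58.1 F [0.1 0.2 1.1]
215 [(318, 415.0, -34.0, 160.0), (320, 415.0, -33.0, 159.0)] [(318, 415.0, -34.0, 160.0), (320, 415.0, -33.0, 159.0)]
223 [(318, 418.0, -34.0, 159.0)] [(318, 418.0, -34.0, 159.0)]
231 [(318, 422.0, -34.0, 159.0)] [(318, 422.0, -34.0, 159.0)]
239 [(174, 424.0, -96.0, 152.0), (176, 425.0, -95.0, 151.0)] [(330, 430.0, -27.0, 152.0), (332, 430.0, -26.0, 151.0)]
247 [(170, 425.0, -96.0, 159.0), (172, 425.0, -95.0, 158.0)] [(336, 430.0, -26.0, 159.0), (338, 429.0, -26.0, 160.0)]
255 [(154, 429.0, -104.0, 158.0), (156, 428.0, -102.0, 159.0)] [(350, 434.0, -20.0, 159.0), (352, 434.0, -20.0, 159.0)]
263 [(150, 428.0, -103.0, 166.0), (152, 428.0, -102.0, 166.0)] [(356, 435.0, -20.0, 165.0), (358, 434.0, -19.0, 165.0)]
271 [(150, 428.0, -101.0, 172.0), (152, 427.0, -100.0, 174.0)] [(356, 434.0, -21.0, 171.0), (358, 434.0, -21.0, 172.0)]
279 [(150, 429.0, -100.0, 176.0), (152, 425.0, -96.0, 184.0)] [(356, 434.0, -23.0, 177.0), (358, 434.0, -23.0, 178.0)]
287 [(150, 424.0, -95.0, 190.0), (152, 424.0, -94.0, 190.0)] [(356, 428.0, -27.0, 191.0), (358, 428.0, -27.0, 191.0)]
```

View pics/w6.png

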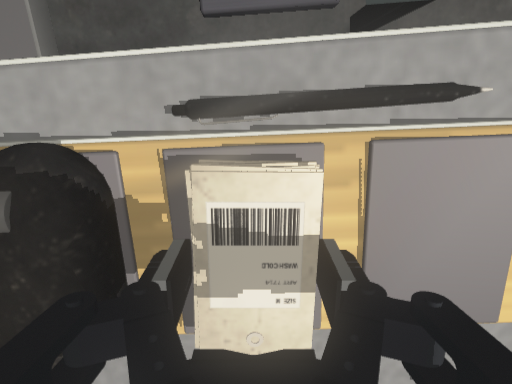

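The tags (256,255) lie between the pads (tips at (180,238) and (328,238), z≈0.150). 4.5 mm lower, then close.

```bash
python3 -m pendant '[[[0,-0.5,4.5],[0,0,0],-0.35],[[0,0,0],[0,0,0],-0.35],[[0,0,0],[0,0,0],0.1],[[0,0,0],[0,0,0],0.3],[[0,0,0],[0,0,0],0.3],[[0,0,0],[0,0,0],0.3],[[0,0,0],[0,0,0],0.3]]' 30
python3 -c "
from h import *
go(438,-61.8,98,-.072)"
python3 -m pendant '[[[0,0,-10],[0,0,0],0.3],[[0,0,-20],[0,0,0],0.3],[[0,0,-25],[0,0,0],0.3],[[0,0,-30],[0,0,0],0.3],[[0,0,0],[0,0,0],0.3],[[0,0,0],[0,0,0],0.3]]'
python3 -c "
from h import *
go(616.2,104.8,185,-.096)"
```

```text
t: 17.0
tcp_pos: [0.4374, -0.0617, 0.1001]
tcp_rot: [0.036, 0.999, -0.0, 0.0]
force: [-0.9, -0.1, 2.9]
gripper_width: 0.0514
grip_force: 31.9
t 17.0 shift(after turn) [-0.6 -0.1  2.1] shift(now) [-0.6 -0.1  2.1] turn [-0.  0.  0.] w 51.4 F [-0.9 -0.1  2.9]
t: 17.5
tcp_pos: [0.4381, -0.0619, 0.1859]
tcp_rot: [0.036, 0.999, -0.0, 0.001]
force: [0.1, -0.0, -1.8]
gripper_width: 0.0511
grip_force: 31.7
t 17.5 shift(after turn) [-161.3  183.     0.9] shift(now) [-165.7  179.1    1.2] turn [-0.001  0.002  0.024] w 51.1 F [ 0.1 -0.  -1.8]
```

```bash
python3 -m pendant '[[[0,0,0],[0,0,0.024],0.3],[[-14,16,0],[0,0,0],0.3],[[-22,25,0],[0,0,0],0.3],[[-22,25,0],[0,0,0],0.3],[[-22,25,0],[0,0,0],0.3],[[-22,25,0],[0,0,0],0.3],[[-22,25,0],[0,0,0],0.3],[[-22,25,0],[0,0,0],0.3]]'
python3 -m pendant '[[[-15,17,0],[0,0,0],0.3],[[0,0,0],[0,0,0],0.3],[[0,0,0],[0,0,0],0.3],[[0,0,0],[0,0,0],0.3]]'
python3 -c "
from h import *
go(616.2,104.8,100,-.096)"
```

```text
t: 18.17
tcp_pos: [0.5988, 0.091, 0.1834]
tcp_rot: [0.048, 0.999, -0.0, -0.001]
force: [0.3, -0.8, -0.5]
gripper_width: 0.0514
grip_force: 31.7
t: 18.5
tcp_pos: [0.6143, 0.1049, 0.1839]
tcp_rot: [0.048, 0.999, -0.0, -0.001]
force: [-0.6, 0.5, -1.2]
gripper_width: 0.0515
grip_force: 31.7
t 18.5 shift(after turn) [-1.9  0.1 83.9] shift(now) [-2.1  0.1 83.9] turn [-0.    -0.002 -0.   ] w 51.5 F [-0.6  0.5 -1.2]
```

```bash
python3 -m pendant '[[[-2,0,22],[0,0,0],0.3],[[0,0,24],[0,0,0],0.3],[[0,0,18],[0,0,0],0.3],[[0,0,10],[0,0,0],0.3],[[0,0,6],[0,0,0],0.3],[[0,0,2],[0,0,0],0.3],[[0,0,0],[0,0,0],0.3],[[0,0,0],[0,0,0],0.3]]'
python3 -c "
from h import *
go(616.2,104.8,100,-.096)"
```

```text
t: 19.17
tcp_pos: [0.6175, 0.1048, 0.1039]
tcp_rot: [0.048, 0.999, 0.0, 0.001]
force: [0.1, 0.3, -0.2]
gripper_width: 0.051
grip_force: 31.7
t 19.2 shift(after turn) [ 1.2 -0.1  3.9] shift(now) [ 1.3 -0.1  3.9] turn [ 0.     0.001 -0.   ] w 51.0 F [ 0.1  0.3 -0.2]
```

```bash
python3 -m pendant '[[[1,0,2],[0,0,0],0.3],[[0,0,1.5],[0,0,0],0.3],[[0,0,0.5],[0,0,0],0.3],[[0,0,0],[0,0,0],0.3]]'
python3 -c "
from h import *
go(616.2,104.8,100,-.096)"
```

```text
t: 19.5
tcp_pos: [0.6164, 0.105, 0.1002]
tcp_rot: [0.048, 0.999, 0.0, 0.001]
force: [-3.8, -0.7, 11.0]
gripper_width: 0.0511
grip_force: 33.0
t 19.5 shift(after turn) [ 0.2 -0.2  0.2] shift(now) [ 0.2 -0.2  0.2] turn [0.    0.002 0.   ] w 51.1 F [-3.8 -0.7 11. ]
```

```bash
python3 -m pendant '[[[0,0,-0.5],[0,0,0],0.3],[[0,0,0],[0,0,0],-0.3],[[0,0,0],[0,0,0],-0.6],[[0,0,0],[0,0,0],-0.6],[[0,0,-10],[0,0,0],-0.6],[[0,0,-20],[0,0,0],-0.6],[[0,0,-25],[0,0,0],-0.6],[[0,0,-25],[0,0,0],-0.6]]'
python3 -m pendant '[[[0,0,-25],[0,0,0],-0.7],[[20,0,0],[0,0,0],-0.7],[[20,0,0],[0,0,0],-0.7],[[0,0,0],[0,0,0],-0.7],[[0,0,0],[0,0,0],-0.7]]'
python3 - <<'E'
from h import *
pads('w7.png')
s=snap('wrist');W=cloud(s)*1000
m=(abs(W[...,0]-616)<65)&(abs(W[...,1]-105)<38)&(W[...,2]>154)&(W[...,2]<166)
m=cv2.morphologyEx(m.astype(np.uint8),cv2.MORPH_OPEN,np.ones((5,5)))>0
print(cv2.minAreaRect(W[m][:,:2].astype(np.float32)),np.median(W[m][:,2]))
go(431,-151.5,205,-.01)
E
```

```text
t: 20.17
tcp_pos: [0.6157, 0.105, 0.1809]
tcp_rot: [0.048, 0.999, -0.0, -0.0]
force: [0.5, -0.8, -0.3]
gripper_width: 0.068
grip_force: 0.0
t: 20.58
tcp_pos: [0.5759, 0.109, 0.2056]
tcp_rot: [0.048, 0.999, 0.0, 0.001]
force: [0.5, -0.3, -0.4]
gripper_width: 0.0725
grip_force: 0.0
[   0    0   48   91 3429] 141.0 [457.9 -45.4] [34.8 56.1] 87.4
[  58    0  118   85 8596] 141.0 [461.2  26.2] [74.  53.4] 88.2
[ 198    0  110   76 7635] 140.9 [467.1 118.5] [72.4 47. ] 88.0
[ 208  179   93   93 2049] 141.1 [607.  105.4] [72.4 78.8] 84.6
[ 320  179  100  112 7771] 141.1 [625.2 196.3] [72.4 97.9] 84.8
[  32  180   49  111 2178] 141.2 [601.3 -52.3] [23.4 98.2] 86.4
[ 133  180   56  111 2770] 141.2 [609.4  31.4] [37.2 97.9] 85.6
((617.004150390625, 103.64221954345703), (54.81720733642578, 91.78057098388672), 84.83253479003906) 159.63816926490574
t 20.7 shift(after turn) [ 1.431e+02 -2.617e+02 -2.000e-01] shift(now) [ 1.201e+02 -2.730e+02 -2.000e-01] turn [ 0.     0.001 -0.086] w 72.4 F [-1.5 -0.1 -0.8]
```

View pics/w7.png

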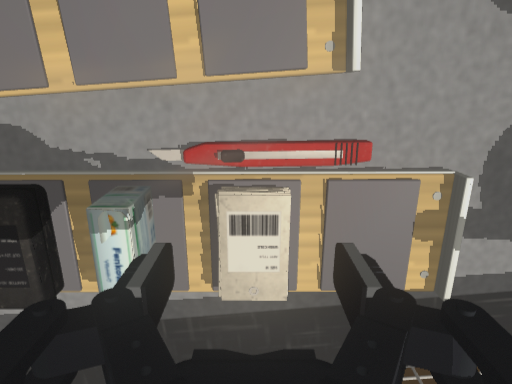

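Tags (253,245) sit square on their pad, and the last pad is at (370,235). Now the mouse.

```bash
python3 -m pendant '[[[0,0,0],[0,0,-0.086],-0.75],[[12,-20,0],[0,0,0],-0.75],[[18,-33,0],[0,0,0],-0.75],[[18,-33,0],[0,0,0],-0.75],[[18,-33,0],[0,0,0],-0.75],[[18,-33,0],[0,0,0],-0.75],[[18,-33,0],[0,0,0],-0.75],[[18,-33,0],[0,0,0],-0.75]]'
python3 -m pendant '[[[15,-28,0],[0,0,0],-0.75],[[8,-15,0],[0,0,0],-0.75],[[0,0,0],[0,0,0],-0.75],[[0,0,0],[0,0,0],-0.75]]'
python3 - <<'E'
from h import *
s=snap('wrist','w8.png');W=cloud(s)*1000
for lo in(145,150,156):
    m=(abs(W[...,0]-432)<70)&(abs(W[...,1]+152)<38)&(W[...,2]>lo)&(W[...,2]<182)
    m=cv2.morphologyEx(m.astype(np.uint8),cv2.MORPH_OPEN,np.ones((5,5)))>0
    print(cv2.minAreaRect(W[m][:,:2].astype(np.float32)),np.median(W[m][:,2]))
print([cv2.minAreaRect(W[r['mask']&(W[...,2]>144)][:,:2].astype(np.float32)) for r in robot.outline_of('desk_mouse',s)[:1]])
go(431,-151.5,100,-.01)
E
```

```text
t: 21.35
tcp_pos: [0.4536, -0.1096, 0.2045]
tcp_rot: [0.005, 1.0, -0.0, 0.0]
force: [1.1, -1.0, 0.3]
gripper_width: 0.0748
grip_force: 0.0
t: 21.68
tcp_pos: [0.4309, -0.1517, 0.2045]
tcp_rot: [0.006, 1.0, 0.0, 0.0]
force: [-0.4, -0.2, -0.3]
gripper_width: 0.0748
grip_force: 0.0
((430.1449279785156, -153.01991271972656), (60.00342559814453, 101.94964599609375), 88.16162872314453) 172.41099334367604
((430.4208984375, -153.02877807617188), (60.00342559814453, 101.39739990234375), 88.16162872314453) 172.45199294739393
((431.3723449707031, -153.09678649902344), (58.91585922241211, 99.66140747070312), 87.32069396972656) 172.62675984913676
[((430.1365966796875, -152.97450256347656), (59.991249084472656, 101.93746948242188), 88.30533599853516)]
t 21.8 shift(after turn) [  0.2  -1.  104.4] shift(now) [  0.2  -1.  104.4] turn [ 0. -0.  0.] w 74.8 F [-0.7 -0.2  0. ]
```

View pics/w8.png

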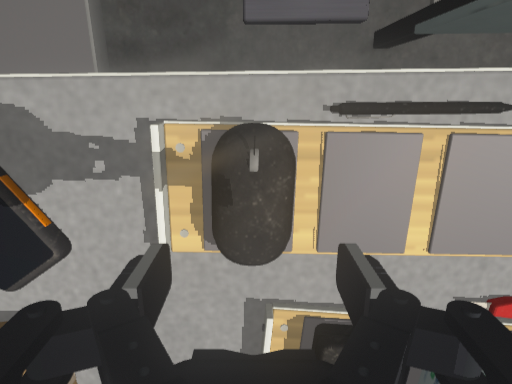

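The mouse (253,195) lies between the open fingers with its wheel end towards the robot.

```bash
python3 -m pendant '[[[-0.5,-1.5,20],[0,0,0.02],-0.75],[[0,0,25],[0,0,0],-0.75],[[0,0,25],[0,0,0],-0.75],[[0,0,20],[0,0,0],-0.75],[[0,0,10],[0,0,0],-0.75],[[0,0,4],[0,0,0],-0.75],[[0,0,0],[0,0,0],-0.75],[[0,0,0],[0,0,0],-0.5]]' 30
python3 -m pendant '[[[0,0,1],[0,0,0],-0.3],[[0,0,0],[0,0,0],0],[[0,0,0],[0,0,0],0.2],[[0,0,0],[0,0,0],0.2],[[0,0,0],[0,0,0],0.2],[[0,0,0],[0,0,0],0.2]]'
python3 -c "
from h import *
go(431.5,-153,100,-.03)"
```

```text
t: 22.45
tcp_pos: [0.4317, -0.152, 0.101]
tcp_rot: [0.014, 1.0, -0.0, 0.0]
force: [0.1, -0.3, -0.1]
gripper_width: 0.0649
grip_force: 0.0
t: 22.95
tcp_pos: [0.4321, -0.1522, 0.1009]
tcp_rot: [0.015, 1.0, -0.0, 0.001]
force: [-2.1, 3.1, 10.3]
gripper_width: 0.0584
grip_force: 30.1
t 22.9 shift(after turn) [ 0.5 -0.8  0.9] shift(now) [ 0.6 -0.8  0.9] turn [-0.     0.002  0.001] w 58.4 F [-2.1  3.1 10.3]
```

```bash
python3 -m pendant '[[[0,0,-5],[0,0,0],0.2],[[0,0,-12],[0,0,0],0.2],[[0,0,-20],[0,0,0],0.2],[[0,0,-25],[0,0,0],0.2],[[0,0,-25],[0,0,0],0.2],[[0,0,0],[0,0,0],0.2],[[0,0,0],[0,0,0],0.2]]'
python3 - <<'E'
from h import *
s=snap('wrist','w9.png')
go(625.2,196.3,188,-.094)
E
```

```text
t: 23.53
tcp_pos: [0.432, -0.1527, 0.1879]
tcp_rot: [0.015, 1.0, -0.001, 0.001]
force: [1.1, -0.4, -1.5]
gripper_width: 0.0581
grip_force: 33.0
t 23.6 shift(after turn) [-160.2  365.3   -1.2] shift(now) [-183.3  354.3   -1.2] turn [-0.001  0.001  0.064] w 58.8 F [-0.8  0.1 -1.4]
```

View pics/w9.png

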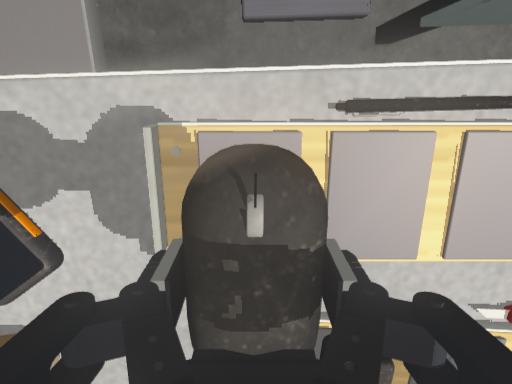

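The mouse (253,245) is held level. Carrying it to the leftmost pad.

```bash
python3 -m pendant '[[[0,0,0],[0,0,0.064],0.2],[[-7,15,0],[0,0,0],0.2],[[-11,25,0],[0,0,0],0.2],[[-13,30,0],[0,0,0],0.2],[[-13,30,0],[0,0,0],0.2],[[-13,30,0],[0,0,0],0.2],[[-13,30,0],[0,0,0],0.2],[[-13,30,0],[0,0,0],0.2]]'
python3 -m pendant '[[[-13,30,0],[0,0,0],0.2],[[-13,30,0],[0,0,0],0.2],[[-13,30,0],[0,0,0],0.2],[[-13,30,0],[0,0,0],0.2],[[-12,25,0],[0,0,0],0.2],[[-8,20,0],[0,0,0],0.2],[[-4,10,0],[0,0,0],0.2],[[0,0,0],[0,0,0],0.2]]'
python3 -m pendant '[[[0,0,0],[0,0,0],0.2],[[0,0,0],[0,0,0],0.2]]'
python3 -c "
from h import *
go(625.7,196.3,101,-.094)"
```

```text
t: 24.25
tcp_pos: [0.5316, 0.0308, 0.1855]
tcp_rot: [0.047, 0.999, 0.0, -0.001]
force: [1.1, -1.8, -1.3]
gripper_width: 0.0583
grip_force: 33.0
t: 24.92
tcp_pos: [0.6238, 0.1978, 0.1849]
tcp_rot: [0.046, 0.999, -0.0, -0.001]
force: [0.4, 0.0, -1.1]
gripper_width: 0.0587
grip_force: 33.0
t: 25.08
tcp_pos: [0.6232, 0.1953, 0.1863]
tcp_rot: [0.047, 0.999, -0.0, -0.0]
force: [-0.4, 0.2, 0.3]
gripper_width: 0.0582
grip_force: 33.0
t 25.1 shift(after turn) [-2.4  1.3 85.3] shift(now) [-2.5  1.3 85.3] turn [-0.    -0.001 -0.   ] w 58.2 F [-0.4  0.2  0.3]
```

```bash
python3 -m pendant '[[[-2,1,22],[0,0,0],0.2],[[0,0,24],[0,0,0],0.2],[[0,0,18],[0,0,0],0.2],[[0,0,10],[0,0,0],0.2],[[0,0,6],[0,0,0],0.2],[[0,0,2],[0,0,0],0.2],[[0,0,0],[0,0,0],0.2],[[0,0,0],[0,0,0],0.2]]'
python3 -c "
from h import *
go(625.7,196.3,101,-.094)"
```

```text
t: 25.75
tcp_pos: [0.6262, 0.197, 0.1055]
tcp_rot: [0.047, 0.999, 0.0, 0.001]
force: [-0.8, 1.4, -0.6]
gripper_width: 0.0583
grip_force: 33.0
t 25.8 shift(after turn) [ 0.5 -0.7  4.5] shift(now) [ 0.5 -0.7  4.5] turn [0.    0.001 0.   ] w 58.3 F [-0.8  1.4 -0.6]
```

```bash
python3 -m pendant '[[[0.5,-0.5,2],[0,0,0],0.2],[[0,0,1.5],[0,0,0],0.2],[[0,0,0.5],[0,0,0],0.2],[[0,0,0],[0,0,0],0.2]]'
python3 -c "
from h import *
go(625.7,196.3,101,-.094)"
```

```text
t: 26.08
tcp_pos: [0.6254, 0.1966, 0.101]
tcp_rot: [0.047, 0.999, 0.0, 0.0]
force: [-1.5, -0.4, 4.1]
gripper_width: 0.0584
grip_force: 33.6
t 26.1 shift(after turn) [-0.3 -0.3  0. ] shift(now) [-0.3 -0.3  0. ] turn [0.    0.001 0.   ] w 58.4 F [-1.5 -0.4  4.1]
```

```bash
python3 -m pendant '[[[0,0,0],[0,0,0],-0.2],[[0,0,0],[0,0,0],-0.7],[[0,0,0],[0,0,0],-0.7],[[0,0,0],[0,0,0],-0.7],[[0,0,-10],[0,0,0],-0.7],[[0,0,-20],[0,0,0],-0.7],[[0,0,-25],[0,0,0],-0.7],[[0,0,-25],[0,0,0],-0.7]]'
python3 -m pendant '[[[0,0,-25],[0,0,0],-0.7],[[20,0,0],[0,0,0],-0.7],[[25,0,0],[0,0,0],-0.7],[[25,0,0],[0,0,0],-0.7],[[25,0,0],[0,0,0],-0.7],[[25,0,0],[0,0,0],-0.7],[[0,0,0],[0,0,0],-0.7],[[0,0,0],[0,0,0],-0.7]]'
python3 - <<'E'
from h import *
s=snap('wrist','w10.png');snap('top','t2.png');W=cloud(s)*1000
m=(abs(W[...,0]-625)<75)&(abs(W[...,1]-196)<40)&(W[...,2]>147)&(W[...,2]<182)
m=cv2.morphologyEx(m.astype(np.uint8),cv2.MORPH_OPEN,np.ones((5,5)))>0
print(cv2.minAreaRect(W[m][:,:2].astype(np.float32)),np.median(W[m][:,2]))
go(0,0,0,0)
E
```

```text
t: 26.75
tcp_pos: [0.6248, 0.1966, 0.1819]
tcp_rot: [0.047, 0.999, -0.0, -0.0]
force: [0.9, -0.2, 0.1]
gripper_width: 0.0725
grip_force: 0.0
t: 27.42
tcp_pos: [0.5051, 0.2081, 0.2067]
tcp_rot: [0.047, 0.999, 0.0, 0.001]
force: [0.2, -1.2, 0.9]
gripper_width: 0.0724
grip_force: 0.0
((606.710205078125, 198.243896484375), (59.83470916748047, 68.03053283691406), 83.1231689453125) 168.57580173079316
t 27.5 shift(after turn) [ 506.4 -207.9  206. ] shift(now) [ 484.9 -254.5  205.5] turn [ 0.     0.001 -0.094] w 72.4 F [0.2 1.2 0.6]
```

View pics/w10.png

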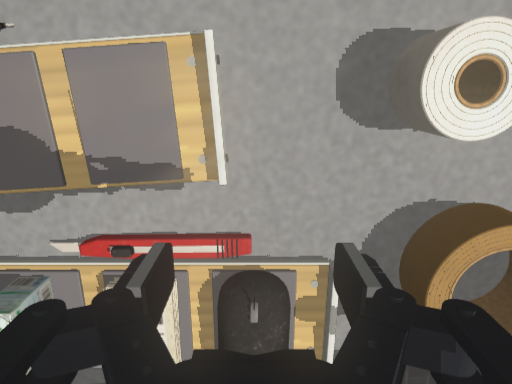

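View pics/t2.png

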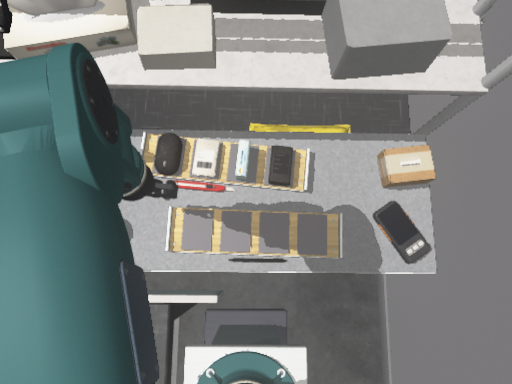

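The order from the left is now mouse (168,153), tags (206,157), box (242,160), brick (281,165). All four are centred on their pads, and the gripper is clear.

```bash
python3 -c "
from station import robot
print(robot.sign_off())"
```

```text
the job is handed in; nothing more can be done
None
```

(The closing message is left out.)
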